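Clamp a brake pad in the bench thickness gauge

ROBOT

A 7-joint arm with a two-finger parallel gripper is mounted at the origin on a cart in front of the work surface, level with it; the furniture and walls round the work are solid. World frame = base frame: x ahead of the robot, y to its left, z up, the work surface at z = 0. Lengths are in m, angles in rad, forces in N, time in s.
With the tool pointing down it reaches from about 0.35 to 0.9 m from the base axis. Payload 8.1 kg.
Tool frame: the origin (TCP) lies between the finger pads; the fingertips stand ahead of it and the grasp point (between the pads) is the TCP (arm.nose_length is the z of the fingertips in the tool frame, in m); z points along the fingers, y is the line along which they close (so a half turn about z gives the same grasp; the last joint's range is limited). The gripper opens to 92 mm and grips with 3 to 60 N. Pads are 19 mm wide; open, the fingers measure 130 mm over their backs; the gripper's body (75 mm by 190 mm) begins 47 mm behind the grasp point.
Start: joints at [1.05, 0.434, 0.025, 1.573, -0.012, 1.134, -0.075], TCP at [0.254, -0.571, 0.246] pointing down, gripper open.
Joint ranges: [-2.62, 2.62], [-0.44, 2.09], [-1.27, 1.32], [0.08, 2.57], [-1.32, 4.46], [0.12, 2], [-2.74, 2.74]. Speed limits (rad/s): [2.22, 2.22, 3.01, 3.01, 3.14, 3.14, 3.14].

INTERFACE

Orientations are given as a rotation vector (axis times angle).
In Python, from cell import sensors, optics, arm gives the robot as it stands.
- The arm moves only by the tool arm_command, never from a script. Its argument "deltas" is one flat list of numbers, 7 for each row, row after row: the turn, a rotation vector about the world's x, y, z as a fraction of full scale, then the shift along the world's x, y, z as a fraction of full scale, then the finger opening in mm, from 0 to 91.8. In form: [wx, wy, wz, dx, dy, dz, fingers, wx, wy, wz, dx, dy, dz, fingers, ...]. A call has 1 to 20 rows; each row is the pose to reach, as a shift and turn from the pose commanded when the call began; what a row does not reach only later rows make up. Full scale, the value 1, is 1 m for a shift and 90 degrees for a turn. A row lasts 1/10 s, in which the tool goes at most 50 mm and 8.59 degrees, less where a joint would pass 70% of its speed; a pose out of reach is approached as far as the arm can. A call with a number of a shift or a turn outside -1 to 1 is refused whole. A call with a gripper value outside its range is refused whole. The fingers move at their own pace and stop on an object; "force" is the grip in N (left out, the last holds). Time passes only in rows, so rows that repeat a pose let the fingers close. It gives the time, the measured TCP pose, the force, the opening and the grip force at its end, in the units of the state.
- sensors.observe(): the state, without advancing time (a new reading comes with each control period).
- optics.get_image(name): name is "scene" or "top" or "wrist"; returns the picture (384x512x3 uint8, blue, green, red); there is no depth.
- optics.calibration(name): a dict with "camera_matrix" (3x3 intrinsics, pixels), "rvec" (rotation vector, rad) and "tvec" (3), from world to camera coordinates, as OpenCV has them. Camera axes: x right, y down, z forward; pixel columns grow to the right and rows downward; lengths in m; the calibration is good to about 2 mm. A picture is of the moment at which its call begins: read the wrist's pose just before it. calibration takes no time and is no camera call; for the wrist camera it gives the pose at the moment of the call.
- arm.sign_off(): hands the job in; it is judged then, once.
The state is a dict: "clock": time; "joints": joint angles; "dq": joint speeds; "joint_efforts": joint torques, N m; "position": TCP position; "ee_rot": TCP orientation; "force": force on the tool from outside, world axes, zero at the start; "ft_torque": the same for the moment, N m; "width": opening from 0.0 (shut) to 1.0 (fully open); "gripper_force": force on a finger pad.
Only numpy, scipy, OpenCV 4.12 (cv2) and the standard library are available. Lean on these libraries where they do the work, as an engineer would, in place of code of your own. Each camera call takes 0.05 s, during which the arm holds its last target. There are 200 camera calls.

TASK

Check the thickness of the larger of the two loose brake pads in the bench gauge: lay it flat on the gauge's table with its lining up, slide it snug against both the side fence and the end stop under the spindle, then turn the knurled knob on top clockwise (seen from above) until the spindle bears on the lining and the ratchet clearly slips, at least a twentieth of a turn. Let go and leave the pad clamped there; leave the smaller pad and everything else on the bench where they are.

Things in the scene. Friction and masses are not known exactly. Their poses are not given: they have to be found in the camera images.
- gauge: Grey cast bench thickness gauge, fixed. Origin on the bench under the pad's place; x from its open front to its column, y to the left of that, z up. All gauge numbers in mm in this frame. Foot x -107 to 148, y -60 to 90, 12 high; on it a ground steel table, top at z = 30, x -100 to 80, y -50 to 84
- seat (a point): Point on the gauge's table at (0, 0, 30), axes as the gauge's: the centre of the large pad's underside is here when it lies flat and touches both the side fence (its -y side) and the end stop (its +x end), long axis along gauge x; either end of the pad may go first
- side_fence (a point): Middle of the top of the side fence's face, at (-3, -28, 42). The fence is a bar along x on the table, x -65 to 59, y -38 to -28, standing 12 above the table
- end_stop (a point): Middle of the top of the end stop's face, at (70, 0, 40). The stop is a bar across the table, x 70 to 80, y -22 to 22, standing 10 above the table. A pad pushed sideways off its middle while it already touches this stop turns askew and jams: fence first, then along the fence to the stop
- sleeve (a point): Centre of the underside of the round sleeve, radius 17, z 86 to 124, at (42, 0, 86), that hangs over the table and guides the spindle. An arm 26 wide (z 93 to 121) joins it to the column (x 98 to 138, y -23 to 23, up to z 122). Above the sleeve the collar, radius 15.5, z 127 to 157, then the knob
- knob_grip (a point): On the knob's axis, the height to grip it, at (42, 0, 182). Knob: knurled upright cylinder, 26 diameter, z 160 to 196, turns endlessly, does not rise or sink, stays where left. Clockwise from above lowers the spindle. Needs 0.025 N m while the spindle is free; at 0.06 N m, the spindle bearing on something, the ratchet slips: the knob turns on, the collar stands still
- feed (a joint): How far the spindle has come down, in m, 0 at its highest, at most 0.027. At 0 its foot is 28 mm above the table, i.e. 10 mm above a large pad lying there; at the start it is 0 to 0.005
- collar (a joint): Turn of the graduated collar under the knob, in rad, growing clockwise from above; it drives the spindle (0.0032 m per rad)
- ratchet (a joint): How far the knob has slipped round on the collar, in rad, growing clockwise from above; 0 at the start and as long as the ratchet does not slip
- spindle: Steel spindle, 11 mm diameter, with a flat foot, 16 mm diameter, 6 mm high; origin at the centre of its underside, on the line gauge x = +42, y = 0. It does not turn
- large_pad: The larger brake pad, about 0.2 to 0.4 kg: 140 x 56 x 18 mm, origin at the centre of its underside, x along its length, z up. A dark steel backing plate below, 6 mm thick (120 x 56 mm with an ear 28 mm wide and 10 mm long at each end), with a 12 mm thick grey lining on it (114 x 54 mm, groove across the middle). Symmetric end for end. Lies on the bench lining up
- small_pad: The smaller brake pad of the same shape, 96 x 42 x 16 mm, origin at the centre of its underside; not to be moved. The two pads may have changed places
- lube_can: Aerosol can, dark cap, 56 mm diameter, 185 mm tall, standing; origin at the centre of its underside; bystander
- tape_measure: Yellow tape measure, 37 x 85 x 66 mm, origin at the centre of its underside; bystander
- spanner_17: Combination spanner lying flat, 33 x 237 x 8 mm (long in its y), origin at the centre of its underside; bystander
- paste_tin: Round tin with lid, 70 mm diameter, 58 mm tall, origin at the centre of its underside; bystander
- mug: Green mug, 82 mm diameter, 94 mm tall, handle to its side, origin at the centre of its underside; bystander
- pliers: Pliers with red grips lying, 54 x 168 x 16 mm (long in its y), origin at the centre of its underside; bystander

How it is judged:
By the outcome, as a careful person would: the job done as asked, in the order asked, and still so for the second after the job is handed in, with the robot touching nothing.
It also fails if it takes over 72 s, if anything falls off the work surface, if the arm or the gripper's body presses on something with over 40 N, if the wrist force passes 120 N, or if a joint passes its speed limit or range.

## Working session

There is one attempt and no reset: what is moved stays moved. The work goes in short steps, Python scripts to look and compute and a tool call to move; the robot and the scene stay as the last step left them, time stands still between calls to the robot, and variables do not carry over. Pictures are saved under pics/ and viewed, at most 10 in all, crops included, and the job is handed in when it is done.

Besides the shell and the picture viewer there is one more tool, called after "Call:" as a command line: name --argument value ..., lists and objects as JSON in quotes. arm_command: Moves the arm, as the interface text tells. Its arguments: {"type":"object","properties":{"deltas":{"type":"array","items":{"type":"number"}},"force":{"type":"number"}},"required":["deltas"]}

```bash
mkdir -p pics; python3 - <<'E'
from cell import sensors, optics, arm
import cv2,numpy as np
s=sensors.observe(); print(s['clock'],s['position'],s['ee_rot'],s['width'],arm.nose_length)
for n in ('scene','top'):
    im=optics.get_image(n); cv2.imwrite(f'pics/{n}0.png',im)
    c=optics.calibration(n); R=cv2.Rodrigues(np.array(c['rvec']))[0]; print(n,np.array(c['camera_matrix']).round(1).tolist(),(-R.T@np.array(c['tvec']).ravel()).round(3),R.round(3).tolist())
a=cv2.imread('pics/top0.png'); cv2.imwrite('pics/top0b.png',cv2.resize(a,(800,600)))
E
```

```text
0.0 [ 0.25335819 -0.57083061  0.24495923] [-3.07189291e+00 -6.51149684e-01  7.30265377e-04] 1.0053851733341301 0.019
scene [[404.9, 0.0, 251.4], [0.0, 404.9, 193.1], [0.0, 0.0, 1.0]] [-0.45   0.716  0.797] [[-0.59, -0.807, -0.007], [-0.379, 0.285, -0.881], [0.713, -0.517, -0.474]]
top [[386.4, 0.0, 254.6], [0.0, 386.4, 196.9], [0.0, 0.0, 1.0]] [ 0.298 -0.009  1.379] [[-0.028, -1.0, 0.002], [-0.985, 0.027, -0.171], [0.171, -0.007, -0.985]]
```

View pics/top0b.png

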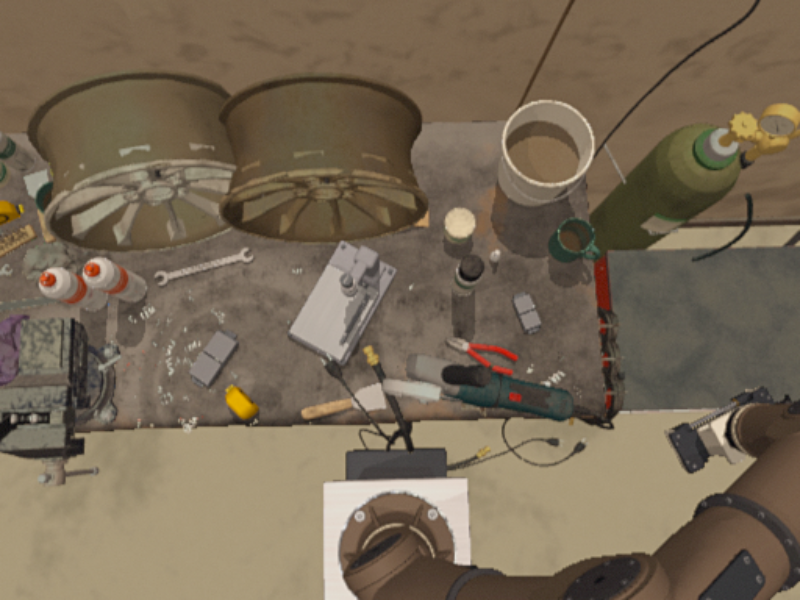

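View pics/scene0.png

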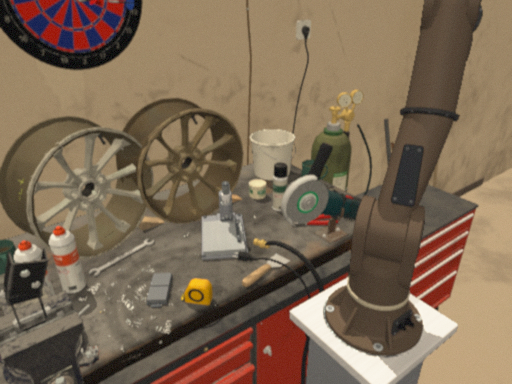

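The top picture (at 800x600) shows the large pad at (214,358), the small one at (526,312), and the gauge at (343,300) with its column to the upper right. The tape is at (241,402). Next I'll measure the pad by mask and look closer at the gauge.

```bash
cat > h.py <<'E'
import cv2,numpy as np
from cell import sensors, optics, arm
def cal(n):
    c=optics.calibration(n); return np.array(c['camera_matrix']),np.array(c['rvec'],float).ravel(),np.array(c['tvec'],float).ravel()
def ray(px,z,c):
    K,r,t=c; R=cv2.Rodrigues(r)[0]; o=-R.T@t
    p=np.atleast_2d(np.array(px,float)); d=np.c_[p,np.ones(len(p))]@np.linalg.inv(K).T@R
    return o+d*((z-o[2])/d[:,2])[:,None]
def proj(P,c):
    return cv2.projectPoints(np.array(P,float).reshape(-1,3),c[1],c[2],c[0],None)[0].reshape(-1,2)
def rect(poly):  # centre, long-axis angle, sizes from world xy polygon
    (c,s,a)=cv2.minAreaRect(np.array(poly[:,:2]*1000,np.float32))
    if s[0]<s[1]: s=s[::-1]; a+=90
    return np.array(c)/1000,a,s
E
python3 - <<'E'
from h import *
im=cv2.imread('pics/top0.png'); c=cal('top')
hsv=cv2.cvtColor(im,cv2.COLOR_BGR2HSV)
for (u,v) in [(214,358),(205,370),(343,300),(320,310),(180,390),(240,330)]:
    x,y=int(u*.64),int(v*.64); print((x,y),im[y,x],hsv[y,x])
w=im[195:265,105:170]
cv2.imwrite('pics/c1.png',np.hstack([cv2.resize(im[150:240,180:260],(480,540),interpolation=cv2.INTER_CUBIC),cv2.resize(im[205:255,118:156],(304,540),interpolation=cv2.INTER_CUBIC)]))
E
```

```text
(136, 229) [82 85 91] [10 25 91]
(131, 236) [125 132 140] [ 14  27 140]
(219, 192) [166 175 186] [ 14  27 186]
(204, 198) [167 176 187] [ 14  27 187]
(115, 249) [ 94 107 121] [ 14  57 121]
(153, 211) [ 93 108 121] [ 16  59 121]
```

View pics/c1.png

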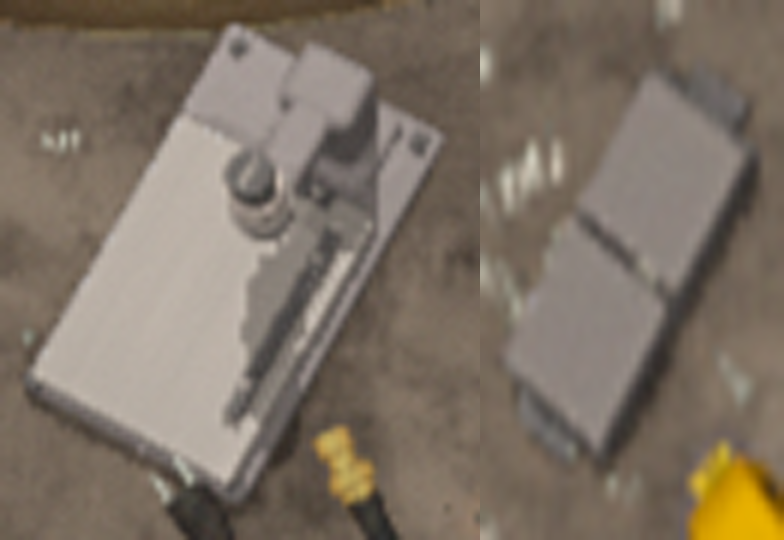

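The close crop shows table corners at about (185,112), (35,375), (232,485), foot corners at (235,25), (443,135), and lining corners at (655,70), (755,150), (605,455), (508,355). I'll fit poses from these.

```bash
cat >> h.py <<'E'
def fit(G,W):  # 2D rigid gauge->world
    G=np.array(G,float);W=np.array(W,float);g=G.mean(0);w=W.mean(0)
    H=(G-g).T@(W-w); a=np.arctan2(H[0,1]-H[1,0],H[0,0]+H[1,1])
    R=np.array([[np.cos(a),-np.sin(a)],[np.sin(a),np.cos(a)]]); t=w-R@g
    return a,t,(W-(G@R.T+t))
E
python3 - <<'E'
from h import *
im=cv2.imread('pics/top0.png'); c=cal('top')
f=lambda u,v:((u+.5)/6-.5+180,(v+.5)/6-.5+150)
T=[((185,112),(80,84),30),((35,375),(-100,84),30),((232,485),(-100,-50),30),((235,25),(148,90),12),((443,135),(148,-60),12)]
W=[ray(f(*p),z/1000,c)[0,:2] for p,g,z in T]
a,t,res=fit([np.array(g)/1000 for p,g,z in T],W); print('gauge',np.degrees(a),t,res.round(4).tolist())
hsv=cv2.cvtColor(im,cv2.COLOR_BGR2HSV)
for n,(x0,y0,x1,y1) in dict(large=(115,200,158,252),small=(325,183,350,216)).items():
    m=np.zeros(im.shape[:2],np.uint8); m[y0:y1,x0:x1]=((hsv[...,1]<42)&(hsv[...,2]>105)&(hsv[...,2]<170))[y0:y1,x0:x1]*255
    m=cv2.morphologyEx(m,cv2.MORPH_CLOSE,np.ones((3,3))); k=max(cv2.findContours(m,0,1)[0],key=cv2.contourArea)
    print(n,rect(ray(k[:,0],.018,c)))
P=[((u-480+.5)/8-.5+118,(v+.5)/10.8-.5+205) for u,v in [(655,70),(755,150),(605,455),(508,355)]]
print(ray(P,.018,c).round(4).tolist(),rect(ray(P,.018,c)))
y=cv2.inRange(hsv,(18,150,120),(35,255,255)); y[:, 170:]=0;y[:230]=0;y[:,:135]=0
k=max(cv2.findContours(y,0,1)[0],key=cv2.contourArea);print('tape',rect(ray(k[:,0],.066,c)))
E
```

```text
gauge -29.919410828753882 [0.52831943 0.10570004] [[0.0012, -0.0009], [0.001, -0.0015], [0.0001, -0.0001], [-0.0024, -0.0012], [0.0001, 0.0038]]
large (array([0.44078278, 0.41401819]), 146.0276641845703, (138.2738800048828, 77.11420440673828))
small (array([ 0.51800891, -0.31387698]), 18.24732780456543, (90.43272399902344, 41.790870666503906))
[[0.4944, 0.3921, 0.018], [0.4667, 0.3473, 0.018], [0.3692, 0.411, 0.018], [0.4027, 0.4543, 0.018]] (array([0.4329209, 0.4019874]), 146.84439849853516, (116.47010803222656, 54.58822250366211))
tape (array([0.33136282, 0.32976505]), 44.876136779785156, (79.75872802734375, 41.57932662963867))
```

Estimates: gauge at (0.528, 0.106), yaw -29.9°. Large pad centre at (0.433, 0.402), yaw -33.2°, and its measured lining of 116x55 mm matches the given size. Now I'll go above it.

Call:
arm_command --deltas '[0,0,0.667,0.2,0.42,0.15,80,0,0,0.667,0.2,0.42,0.15,80,0,0,0.667,0.2,0.42,0.15,80,0,0,0.667,0.2,0.42,0.15,80,0,0,0.667,0.2,0.42,0.15,80,0,0,0.667,0.2,0.42,0.15,80,0,0,0.667,0.2,0.42,0.15,80,0,0,0.667,0.2,0.42,0.15,80,0,0,0.667,0.2,0.42,0.15,80,0,0,0.667,0.2,0.42,0.15,80,0,0,0.667,0.2,0.42,0.15,80,0,0,0.667,0.2,0.42,0.15,80]'

```text
clock: 1.3
position: [0.4537, -0.1508, 0.3956]
ee_rot: [2.333, 2.104, -0.001]
force: [0.2, -1.2, 0.4]
width: 0.871
gripper_force: 0.0
```

Call:
arm_command --deltas '[0,0,0.697,-0.029,0.558,-0.196,80,0,0,0.697,-0.029,0.558,-0.196,80,0,0,0.697,-0.029,0.558,-0.196,80,0,0,0.697,-0.029,0.558,-0.196,80,0,0,0.697,-0.029,0.558,-0.196,80,0,0,0.697,-0.029,0.558,-0.196,80,0,0,0.697,-0.029,0.558,-0.196,80,0,0,0.697,-0.029,0.558,-0.196,80,0,0,0.697,-0.029,0.558,-0.196,80,0,0,0.697,-0.029,0.558,-0.196,80,0,0,0.697,-0.029,0.558,-0.196,80,0,0,0.697,-0.029,0.558,-0.196,80,0,0,0.697,-0.029,0.558,-0.196,80,0,0,0.697,-0.029,0.558,-0.196,80,0,0,0.697,-0.029,0.558,-0.196,80]'

```text
clock: 2.8
position: [0.4258, 0.4046, 0.1993]
ee_rot: [0.904, 3.008, -0.003]
force: [0.1, 0.6, 0.5]
width: 0.87
gripper_force: 0.0
```

```bash
python3 - <<'E'
from h import *
s=sensors.observe(); c=cal('wrist'); im=optics.get_image('wrist'); cv2.imwrite('pics/w1.png',im)
print(s['position'],s['ee_rot'],s['joints'].round(2) if hasattr(s['joints'],'round') else s['joints'])
np.save('w1.npy',np.concatenate([c[0].ravel(),c[1],c[2]]))
print(proj([[0.433,0.402,.018],[0.331,.33,.066],list(s['position'])],c))
E
```

```text
[0.42580136 0.40463966 0.19926648] [ 9.03902963e-01  3.00811181e+00 -2.59916575e-03] [-0.34  0.53 -0.75  1.68  0.4   1.09 -0.22]
[[255.88782085 182.86428253]
 [118.30023719 144.80140894]
 [254.68832437 262.54587662]]
```

View pics/w1.png

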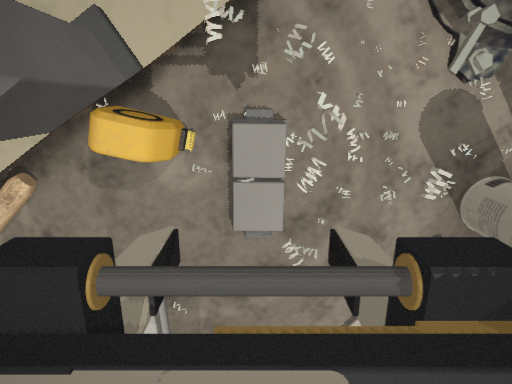

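The wrist picture shows the pad upright, with the lining at columns 232–285 and rows 122–231. The tape is at (137,133), clear to the left. I'll refine from the lining corners.

```bash
python3 - <<'E'
from h import *
im=cv2.imread('pics/w1.png'); v=np.load('w1.npy'); c=(v[:9].reshape(3,3),v[9:12],v[12:])
hsv=cv2.cvtColor(im,cv2.COLOR_BGR2HSV); print(hsv[150,260],hsv[205,260],hsv[180,300])
m=np.zeros((384,512),np.uint8); m[95:245,215:305]=((hsv[...,1]<38)&(hsv[...,2]>95))[95:245,215:305]*255
m=cv2.morphologyEx(cv2.morphologyEx(m,cv2.MORPH_OPEN,np.ones((7,7))),cv2.MORPH_CLOSE,np.ones((9,9)))
k=max(cv2.findContours(m,0,1)[0],key=cv2.contourArea); print(cv2.boundingRect(k),cv2.contourArea(k))
print(rect(ray(k[:,0],.018,c)))
ct,a,s=rect(ray([(232.5,121.5),(284.5,122.5),(283.5,231.5),(233.5,230)],.018,c)); print(ct,a,s)
E
```

```text
[ 20  21 148] [ 19  19 149] [ 16  49 124]
(232, 109, 56, 129) 6034.5
(array([0.42920447, 0.40800934]), 145.51040267944336, (133.73806762695312, 54.53864288330078))
[0.431642   0.40699139] 146.07434844970703 (114.81961059570312, 53.52233123779297)
```

Call:
arm_command --deltas '[0,0,-0.004,-0.002,0.006,-0.05,80,0,0,-0.004,-0.002,0.006,-0.1,80,0,0,-0.004,-0.002,0.006,-0.14,80,0,0,-0.004,-0.002,0.006,-0.16,80,0,0,-0.004,-0.002,0.006,-0.173,80,0,0,-0.004,-0.002,0.006,-0.173,80,0,0,-0.004,-0.002,0.006,-0.173,80]'

```text
clock: 3.55
position: [0.4234, 0.4128, 0.028]
ee_rot: [0.911, 3.006, 0.002]
force: [-0.9, -0.4, 0.7]
width: 0.872
gripper_force: 0.0
```

Call:
arm_command --deltas '[0,0,0,0,0,-0.002,40,0,0,0,0,0,-0.002,40,0,0,0,0,0,-0.002,40,0,0,0,0,0,-0.002,40,0,0,0,0,0,-0.002,40,0,0,0,0,0,-0.002,40,0,0,0,0,0,-0.002,40,0,0,0,0,0,-0.002,40]' --force 35

```text
clock: 4.35
position: [0.4226, 0.4127, 0.0253]
ee_rot: [0.91, 3.006, -0.0]
force: [-1.1, -2.5, 6.6]
width: 0.584
gripper_force: 36.9
```

Call:
arm_command --deltas '[0,0,0,0,0,0.03,40,0,0,0,0,0,0.07,40,0,0,0,0,0,0.11,40,0,0,0,0,0,0.15,40,0,0,0,0,0,0.17,40,0,0,0.042,0.039,-0.05,0.17,40,0,0,0.042,0.039,-0.1,0.17,40,0,0,0.042,0.039,-0.15,0.17,40,0,0,0.042,0.039,-0.2,0.17,40,0,0,0.042,0.039,-0.24,0.17,40,0,0,0.042,0.039,-0.257,0.17,40,0,0,0.042,0.039,-0.257,0.17,40,0,0,0.042,0.039,-0.257,0.17,40]'

```text
clock: 5.65
position: [0.4614, 0.1556, 0.1947]
ee_rot: [-0.811, -3.035, -0.0]
force: [-0.8, 0.3, -3.4]
width: 0.584
gripper_force: 36.6
```

```bash
python3 - <<'E'
from h import *
s=sensors.observe(); c=cal('wrist'); im=optics.get_image('wrist'); cv2.imwrite('pics/w2.png',im)
print(s['position'],s['ee_rot'],s['width'],s['gripper_force'],s['force'])
np.save('w2.npy',np.concatenate([c[0].ravel(),c[1],c[2]]))
R=cv2.Rodrigues(c[1])[0]; o=-R.T@c[2]; Rt=cv2.Rodrigues(np.array(s['ee_rot']))[0]
print('cam in tool',Rt.T@(o-s['position']), 'cam z axis world',R[2])
E
```

```text
[0.46142096 0.15564712 0.19467365] [-8.11362487e-01 -3.03481342e+00 -2.56560280e-04] 0.583605736884835 36.564502380788326 [-0.77778727  0.27942958 -3.43468862]
cam in tool [ 0.07508546 -0.00068039 -0.13893025] cam z axis world [ 0.24119304 -0.13688509 -0.96077489]
```

View pics/w2.png

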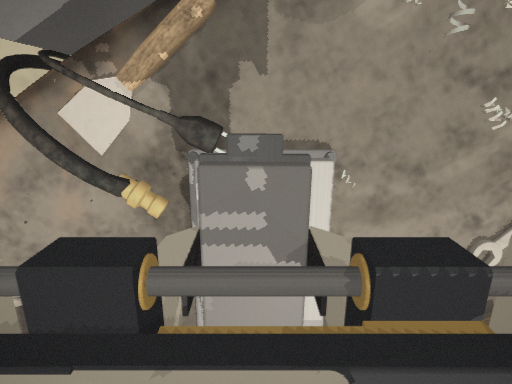

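The wrist picture shows the pad held well, its rear ear at (255,145), with the gauge's front corners at about (190,155) and (332,155). A black plug lies at (200,132). I'll check these against the predicted corners.

```bash
python3 - <<'E'
from h import *
im=cv2.imread('pics/w2.png'); v=np.load('w2.npy'); c=(v[:9].reshape(3,3),v[9:12],v[12:])
a=np.radians(-29.9);Rg=np.array([[np.cos(a),-np.sin(a)],[np.sin(a),np.cos(a)]]);t=np.array([.5283,.1057])
P=[(-100,-50,30),(-100,84,30),(-107,-60,12),(-107,90,12)]
for p in P: print(p,proj([*(Rg@np.array(p[:2])/1000+t),p[2]/1000],c).round(1))
for n,px,z in [('plug',(205,133),.015),('plugtip',(226,143),.015),('pad ear corner l',(228,136),.175),('ear r',(282,136),.175),('lin l',(200,158),.1875),('lin r',(309,158),.1875)]:
    w=ray(px,z,c)[0]; print(n,w.round(4),(Rg.T@(w[:2]-t)*1000).round(1))
cv2.imwrite('pics/w2c.png',cv2.resize(im[115:245,170:350],(720,520),interpolation=cv2.INTER_CUBIC))
E
```

```text
(-100, -50, 30) [[191.  162.5]]
(-100, 84, 30) [[331.5 162.4]]
(-107, -60, 12) [[184.  152.2]]
(-107, 90, 12) [[333.7 152.2]]
plug [0.4   0.136 0.015] [-126.3  -37.7]
plugtip [0.4185 0.1487 0.015 ] [-116.6  -17.5]
pad ear corner l [0.4048 0.1733 0.175 ] [-140.7   -3. ]
ear r [0.4179 0.1961 0.175 ] [-140.7   23.3]
lin l [0.4063 0.1586 0.1875] [-132.1  -15. ]
lin r [0.4311 0.2018 0.1875] [-132.1   34.8]
```

View pics/w2c.png

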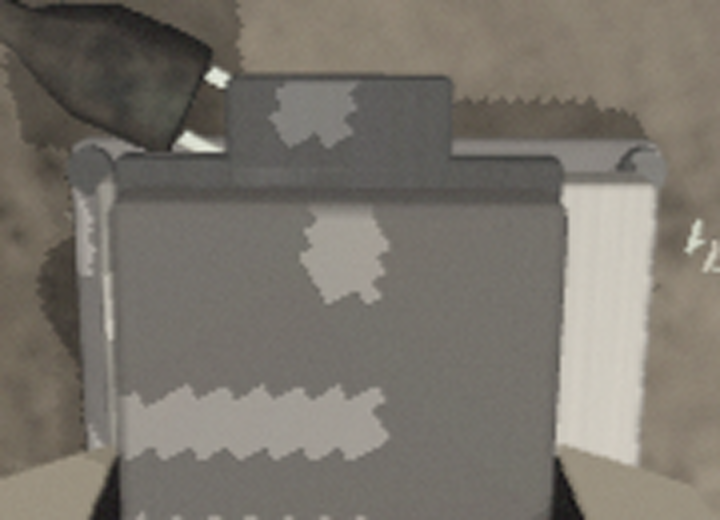

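The gauge pose agrees to 1–2 mm. The pad is at gauge (-71, +10) with correct yaw. Descending.

Call:
arm_command --deltas '[0,0,0,0,0,-0.04,40,0,0,0,0,0,-0.08,40,0,0,0,0,0,-0.11,40,0,0,0,0,0,-0.13,40,0,0,0,0,0,-0.137,40,0,0,0,0,0,-0.137,40,0,0,0,0,0,-0.137,40]'

```text
clock: 6.4
position: [0.4621, 0.1569, 0.0586]
ee_rot: [0.808, 3.035, 0.002]
force: [0.1, 0.5, -3.8]
width: 0.584
gripper_force: 36.6
```

Call:
arm_command --deltas '[0,0,0,0,0,-0.0015,40,0,0,0,0,0,-0.0025,40,0,0,0,0,0,-0.0025,40,0,0,0,-0.0025,-0.0043,-0.0025,40,0,0,0,-0.004,-0.007,-0.0025,40,0,0,0,-0.004,-0.007,-0.0025,40,0,0,0,-0.004,-0.007,-0.0025,40]'

```text
clock: 7.1
position: [0.4579, 0.1492, 0.0555]
ee_rot: [0.81, 3.035, 0.002]
force: [1.6, 3.6, -4.2]
width: 0.582
gripper_force: 36.6
```

Call:
arm_command --deltas '[0,0,0,0,0,-0.0015,40,0,0,0,0,0,-0.0015,40,0,0,0,0,0,-0.0015,40]'

```text
clock: 7.4
position: [0.4579, 0.1493, 0.0551]
ee_rot: [0.809, 3.034, 0.0]
force: [-3.8, 0.6, 18.7]
width: 0.584
gripper_force: 37.8
```

Call:
arm_command --deltas '[0,0,0,-0.0005,-0.0009,0,40,0,0,0,-0.001,-0.0017,0,40,0,0,0,-0.001,-0.0017,0,40]'

```text
clock: 7.7
position: [0.4579, 0.1492, 0.0552]
ee_rot: [0.808, 3.033, 0.006]
force: [-0.2, 5.2, 11.8]
width: 0.583
gripper_force: 37.4
```

Call:
arm_command --deltas '[0,0,0,0,0,0.001,40,0,0,0,0,0,0.001,40,0,0,0,-0.001,-0.0017,0.001,40,0,0,0,-0.001,-0.0017,0.001,40,0,0,0,-0.001,-0.0017,0.001,40]'

```text
clock: 8.2
position: [0.4577, 0.1489, 0.0557]
ee_rot: [0.806, 3.033, 0.011]
force: [4.4, 11.0, -5.5]
width: 0.589
gripper_force: 36.5
```

The pad is on the table and pressed on the fence at about 12 N. Release it, back off, and close the fingers behind the lining's rear face.

Call:
arm_command --deltas '[0,0,0,0.0005,0.0009,-0.0007,40,0,0,0,0.0005,0.0009,-0.0007,75,0,0,0,0.0005,0.0009,-0.0007,75,0,0,0,0.0005,0.0009,-0.0007,75,0,0,0,0.0005,0.0009,0.02,75,0,0,0,0,0,0.06,75,0,0,0,-0.03,0.018,0.06,75,0,0,0,-0.0535,0.033,0.06,0,0,0,0,-0.0535,0.033,0.06,0,0,0,0,-0.0535,0.033,0.06,0,0,0,0,-0.0535,0.033,0.06,0,0,0,0,-0.0535,0.033,0.06,0]'

```text
clock: 9.4
position: [0.4027, 0.1778, 0.1145]
ee_rot: [-0.812, -3.035, 0.0]
force: [0.4, -0.4, 0.2]
width: 0.434
gripper_force: 0.0
```

```bash
python3 - <<'E'
from h import *
s=sensors.observe(); c=cal('wrist'); im=optics.get_image('wrist'); cv2.imwrite('pics/w3.png',im)
t=optics.get_image('scene'); cv2.imwrite('pics/s3.png',t)
t=optics.get_image('top'); cv2.imwrite('pics/t3.png',t)
print(s['position'],s['ee_rot'],s['width'],s['force'])
np.save('w3.npy',np.concatenate([c[0].ravel(),c[1],c[2]]))
cv2.imwrite('pics/m3.png',np.hstack([cv2.resize(t[140:250,170:270],(400,440),interpolation=cv2.INTER_CUBIC),cv2.resize(im,(400,300))[:,:].repeat(1,0) if 0 else cv2.copyMakeBorder(cv2.resize(im,(400,300)),0,140,0,0,cv2.BORDER_CONSTANT)]))
E
```

```text
[0.40270431 0.1777925  0.11453946] [-8.12140044e-01 -3.03466523e+00  2.44868142e-04] 0.43395273250714633 [ 0.43174254 -0.38813135  0.16003623]
```

View pics/m3.png

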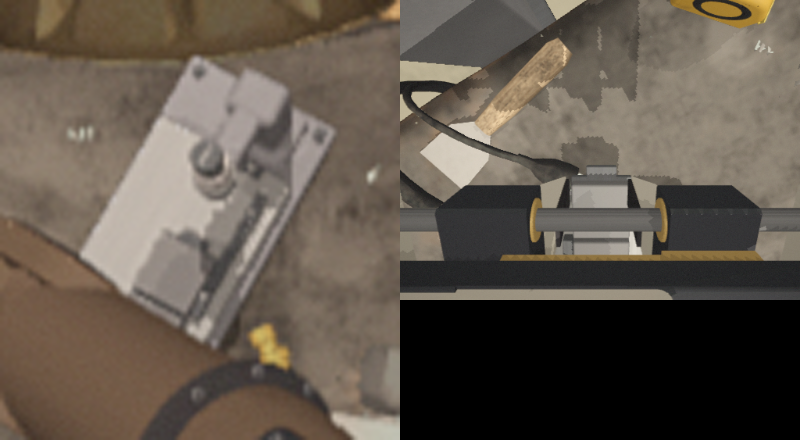

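The pad lies along the fence in the top view (165,275 in the mosaic). Close fully and go down.

Call:
arm_command --deltas '[0,0,0,0.0015,0.0026,0,0,0,0,0,0.0015,0.0026,0,0,0,0,0,0.0015,0.0026,0,0,0,0,0,0.0015,0.0026,0,0,0,0,0,0.0015,0.0026,-0.03,0,0,0,0,0.0015,0.0026,-0.05,0,0,0,0,0.0015,0.0026,-0.0575,0,0,0,0,0.0015,0.0026,-0.0575,0,0,0,0,0.0015,0.0026,-0.0575,0]' --force 20

```text
clock: 10.45
position: [0.4038, 0.1813, 0.0578]
ee_rot: [0.81, 3.035, 0.001]
force: [-0.1, -0.3, -0.6]
width: 0.004
gripper_force: 0.0
```

Call:
arm_command --deltas '[0,0,0,0.0087,-0.005,0,0,0,0,0,0.0173,-0.01,0,0,0,0,0,0.026,-0.015,0,0,0,0,0,0.0347,-0.0199,0,0,0,0,0,0.0433,-0.0249,0,0,0,0,0,0.052,-0.0299,0,0,0,0,0,0.0585,-0.0336,0,0,0,0,0,0.0607,-0.0349,0,0,0,0,0,0.0607,-0.0349,0,0]'

```text
clock: 11.35
position: [0.4653, 0.1455, 0.0575]
ee_rot: [0.812, 3.034, 0.001]
force: [0.0, -0.2, -0.7]
width: 0.002
gripper_force: 0.0
```

Call:
arm_command --deltas '[0,0,0,0.0026,-0.0015,0,0,0,0,0,0.0043,-0.0025,0,0,0,0,0,0.0052,-0.003,0,0,0,0,0,0.0061,-0.0035,0,0]'

```text
clock: 11.75
position: [0.4692, 0.1431, 0.0573]
ee_rot: [-0.808, -3.034, 0.0]
force: [-9.3, 6.1, 8.7]
width: 0.001
gripper_force: 5.6
```

Call:
arm_command --deltas '[0,0,0,0.0009,-0.0005,0,0,0,0,0,0.0017,-0.001,0,0]'

```text
clock: 11.95
position: [0.4693, 0.143, 0.0573]
ee_rot: [-0.806, -3.033, 0.0]
force: [-15.7, 7.9, 12.9]
width: 0.005
gripper_force: 8.9
```

Solid contact about 3 mm from the expected stop. Back off, rise, and look.

Call:
arm_command --deltas '[0,0,0,-0.0087,0.005,0,0,0,0,0,-0.026,0.015,0.0,0,0,0,0,-0.04,0.023,0.03,0,0,0,0,-0.06,0.04,0.08,0,0,0,0,-0.08,0.06,0.13,30,0,0,0,-0.09,0.07,0.17,50,0,0,0,-0.1,0.08,0.19,60,0,0,0,-0.1,0.08,0.19,60]'

```text
clock: 12.75
position: [0.3724, 0.2241, 0.2509]
ee_rot: [0.805, 3.03, 0.006]
force: [0.5, 0.6, 0.0]
width: 0.303
gripper_force: 0.0
```

```bash
python3 - <<'E'
from h import *
s=sensors.observe(); print(s['position'],s['clock'])
t=optics.get_image('top'); cv2.imwrite('pics/t4.png',t)
q=optics.get_image('scene'); cv2.imwrite('pics/s4.png',q)
cv2.imwrite('pics/m4.png',np.hstack([cv2.resize(t[150:240,180:260],(480,540),interpolation=cv2.INTER_CUBIC),cv2.resize(q[170:270,190:260],(320,540),interpolation=cv2.INTER_CUBIC)]))
E
```

```text
[0.37241306 0.22405494 0.25093196] 12.75
```

View pics/m4.png

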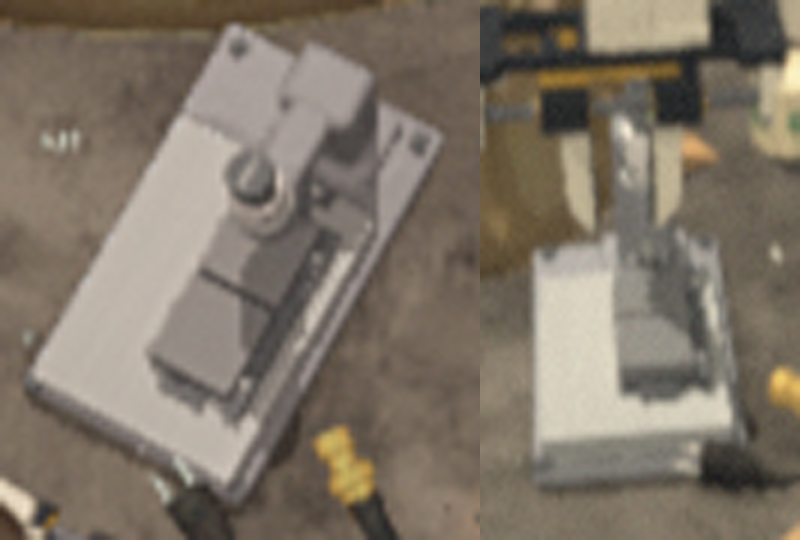

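The pad is along the fence: rear lining corners at crop (150,355) and (228,392), groove from (202,270) to (268,312). I'll compute these in the gauge frame.

```bash
python3 - <<'E'
from h import *
c=cal('top'); f=lambda u,v:((u+.5)/6-.5+180,(v+.5)/6-.5+150)
a=np.radians(-29.9);Rg=np.array([[np.cos(a),-np.sin(a)],[np.sin(a),np.cos(a)]]);t=np.array([.5283,.1057])
for n,p,z in [('rear+y',(150,353),.048),('rear-y',(228,392),.048),('groove+y',(202,270),.048),('groove-y',(268,312),.048),('knob top',(249,180),.196),('table(80,84)',(185,112),.03),('table(-100,84)',(35,375),.03),('table(-100,-50)',(232,485),.03)]:
    w=ray(f(*p),z,c)[0]; print(n,w.round(4),(Rg.T@(w[:2]-t)*1000).round(1))
E
```

```text
rear+y [0.4931 0.1571 0.048 ] [-56.2  27. ]
rear-y [0.4691 0.1122 0.048 ] [-54.6 -23.9]
groove+y [0.5411 0.1266 0.048 ] [ 0.7 24.5]
groove-y [0.5153 0.0884 0.048 ] [ -2.7 -21.5]
knob top [0.5611 0.0866 0.196 ] [38.  -0.2]
table(80,84) [0.6407 0.1377 0.03  ] [81.5 83.8]
table(-100,84) [0.4845 0.2269 0.03  ] [-98.4  83.2]
table(-100,-50) [0.4168 0.1121 0.03  ] [-99.8 -50. ]
```

The pad sits at the seat within measurement (±2 mm). I'll give it a light nudge toward the fence, then again along to the stop, to be sure it is snug.

Call:
arm_command --deltas '[0,0,0,0.04,-0.014,-0.03,0,0,0,0,0.08,-0.028,-0.06,0,0,0,0,0.12,-0.042,-0.08,0,0,0,0,0.165,-0.055,-0.1,0,0,0,0,0.165,-0.055,-0.1,0,0,0,0,0.165,-0.055,-0.1,0,0,0,0,0.165,-0.055,-0.14,0,0,0,0,0.165,-0.055,-0.17,0,0,0,0,0.165,-0.055,-0.19,0,0,0,0,0.165,-0.055,-0.191,0,0,0,0,0.165,-0.055,-0.191,0]' --force 10

```text
clock: 13.95
position: [0.5363, 0.1669, 0.0565]
ee_rot: [-0.808, -3.035, 0.0]
force: [0.8, -0.3, 0.5]
width: 0.003
gripper_force: 0.0
```

Call:
arm_command --deltas '[0,0,0,-0.0015,-0.0026,0,0,0,0,0,-0.003,-0.0052,0,0,0,0,0,-0.0035,-0.0061,0,0,0,0,0,-0.0035,-0.0061,0,0]'

```text
clock: 14.35
position: [0.5338, 0.1601, 0.0568]
ee_rot: [0.811, 3.034, 0.0]
force: [-0.2, -0.5, 0.5]
width: 0.004
gripper_force: 0.0
```

Call:
arm_command --deltas '[0,0,0,-0.0005,-0.0009,0,0,0,0,0,-0.001,-0.0017,0,0,0,0,0,-0.001,-0.0017,0,0]'

```text
clock: 14.65
position: [0.5325, 0.1586, 0.0562]
ee_rot: [-0.81, -3.035, 0.0]
force: [-0.4, -0.9, 0.4]
width: 0.004
gripper_force: 0.0
```

Call:
arm_command --deltas '[0,0,0,-0.0005,-0.0009,0,0,0,0,0,-0.001,-0.0017,0,0,0,0,0,-0.001,-0.0017,0,0]'

```text
clock: 14.95
position: [0.5314, 0.1569, 0.0562]
ee_rot: [-0.81, -3.035, 0.0]
force: [-0.6, -0.2, 0.5]
width: 0.005
gripper_force: 0.0
```

Call:
arm_command --deltas '[0,0,0,-0.0005,-0.0009,0,0,0,0,0,-0.001,-0.0017,0,0,0,0,0,-0.001,-0.0017,0,0]'

```text
clock: 15.25
position: [0.5306, 0.1553, 0.0563]
ee_rot: [0.81, 3.035, 0.0]
force: [-0.1, -0.2, 0.1]
width: 0.003
gripper_force: 0.0
```

Call:
arm_command --deltas '[0,0,0,-0.001,-0.0017,0,0,0,0,0,-0.002,-0.0035,0,0,0,0,0,-0.002,-0.0035,0,0]'

```text
clock: 15.55
position: [0.5298, 0.154, 0.0572]
ee_rot: [0.808, 3.034, 0.007]
force: [4.0, 5.3, 1.3]
width: 0.004
gripper_force: 2.7
```

Call:
arm_command --deltas '[0,0,0,-0.0005,-0.0009,0,0,0,0,0,-0.001,-0.0017,0,0,0,0,0,-0.001,-0.0017,0,0]'

```text
clock: 15.85
position: [0.5296, 0.1535, 0.0576]
ee_rot: [0.807, 3.033, 0.01]
force: [5.2, 9.1, 0.4]
width: 0.007
gripper_force: 3.8
```

Call:
arm_command --deltas '[0,0,0,0.003,0.005,0,0,0,0,0,0.0075,0.013,0,0,0,0,0,0.0075,0.013,0.04,0,0,0,0,0.0075,0.013,0.07,0,0,0,0,-0.03,0.005,0.07,0,0,0,0,-0.0731,-0.003,0.07,0,0,0,0,-0.0731,-0.003,0.07,0,0,0,0,-0.0731,-0.003,0.03,0,0,0,0,-0.0731,-0.003,0.005,0,0,0,0,-0.0731,-0.003,0,0,0,0,0,-0.0731,-0.003,0,0]'

```text
clock: 16.95
position: [0.4541, 0.1473, 0.0558]
ee_rot: [-0.809, -3.034, 0.002]
force: [-0.2, 1.0, -0.2]
width: 0.006
gripper_force: 0.0
```

Call:
arm_command --deltas '[0,0,0,0.0043,-0.0025,0,0,0,0,0,0.0087,-0.005,0,0,0,0,0,0.0113,-0.0065,0,0,0,0,0,0.0113,-0.0065,0,0]'

```text
clock: 17.35
position: [0.4667, 0.1404, 0.0568]
ee_rot: [0.812, 3.034, 0.001]
force: [0.1, 0.8, -0.0]
width: 0.004
gripper_force: 0.0
```

Call:
arm_command --deltas '[0,0,0,0.0009,-0.0005,0,0,0,0,0,0.0017,-0.001,0,0,0,0,0,0.0022,-0.0012,0,0,0,0,0,0.0022,-0.0012,0,0]'

```text
clock: 17.75
position: [0.4672, 0.1398, 0.0562]
ee_rot: [-0.809, -3.035, 0.0]
force: [-5.4, 2.4, 4.1]
width: 0.005
gripper_force: 2.6
```

Call:
arm_command --deltas '[0,0,0,0.0005,-0.0003,0,0,0,0,0,0.0009,-0.0005,0,0,0,0,0,0.0009,-0.0005,0,0]'

```text
clock: 18.05
position: [0.4673, 0.1398, 0.0562]
ee_rot: [-0.807, -3.034, 0.0]
force: [-7.7, 3.2, 6.0]
width: 0.007
gripper_force: 4.4
```

The pad is snug against the fence and stop. Now I'll back off and go above the knob.

Call:
arm_command --deltas '[0,0,0,-0.0087,0.005,0,0,0,0,0,-0.026,0.015,0.0,0,0,0,0,-0.026,0.015,0.05,0,0,0,0,-0.026,0.015,0.1,20,0,0,0,-0.026,0.015,0.15,40,0,0,0,-0.026,0.015,0.2,60,0,0,0,-0.026,0.015,0.244,60,0,0,0,0.02,0.0,0.244,60,0,0,0,0.06,-0.02,0.244,60,0,0,0,0.095,-0.053,0.244,60,0,0,0,0.095,-0.053,0.244,60,0,0,0,0.095,-0.053,0.244,60,0,0,0,0.095,-0.053,0.244,60]'

```text
clock: 19.35
position: [0.5631, 0.0869, 0.3002]
ee_rot: [-0.808, -3.036, -0.0]
force: [0.6, 0.3, -0.5]
width: 0.655
gripper_force: 0.0
```

```bash
python3 - <<'E'
from h import *
s=sensors.observe(); c=cal('wrist'); im=optics.get_image('wrist'); cv2.imwrite('pics/w5.png',im)
print(s['position'],s['ee_rot'],np.round(s['joints'],2),s['width'])
np.save('w5.npy',np.concatenate([c[0].ravel(),c[1],c[2]]))
print(proj([[.5623,.0867,.196]],c))
E
```

```text
[0.56310246 0.08690149 0.30020311] [-8.08272692e-01 -3.03564439e+00 -1.84392628e-04] [ 0.34  0.43 -0.83  1.58  0.32  1.28  0.51] 0.6550185557241907
[[253.34403601 197.59316575]]
```

View pics/w5.png

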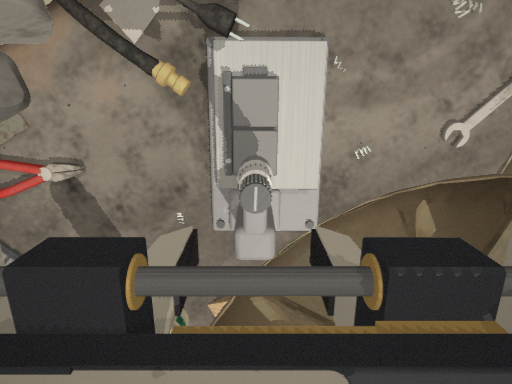

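The wrist picture shows the pad flush with the fence (left edge 232) and running under the sleeve, with the knob top at about (255,196). I'll compute the knob centre and the clearance to the wheel rim.

```bash
python3 - <<'E'
from h import *
v=np.load('w5.npy'); c=(v[:9].reshape(3,3),v[9:12],v[12:])
im=cv2.imread('pics/w5.png')
print('knob',ray((255.3,196),.196,c))
ct=cal('top'); cs=cal('scene')
for p in [(208,150),(150,155),(250,145),(268,130)]:
    print(p,[ray(p,z,ct)[0,:2].round(3).tolist() for z in (0,.1,.2,.3)])
for p in [(193,220),(240,170),(215,208)]: # scene rim points of right wheel
    print('scene',p,[ray(p,z,cs)[0,:2].round(3).tolist() for z in (0,.1,.2,.3)])
E
```

```text
knob [[0.56192766 0.0886873  0.196     ]]
(208, 150) [[0.718, 0.149], [0.688, 0.138], [0.657, 0.126], [0.627, 0.115]]
(150, 155) [[0.705, 0.363], [0.675, 0.336], [0.646, 0.309], [0.616, 0.282]]
(250, 145) [[0.733, -0.007], [0.702, -0.007], [0.67, -0.007], [0.638, -0.007]]
(268, 130) [[0.79, -0.075], [0.754, -0.07], [0.718, -0.066], [0.682, -0.061]]
scene (193, 220) [[0.709, 0.144], [0.564, 0.216], [0.418, 0.288], [0.273, 0.36]]
scene (240, 170) [[0.963, -0.244], [0.786, -0.124], [0.609, -0.003], [0.431, 0.117]]
scene (215, 208) [[0.735, 0.033], [0.586, 0.119], [0.438, 0.204], [0.289, 0.29]]
```

Call:
arm_command --deltas '[0,0,0.722,0,0.001,0,50,0,0,0.722,0,0.001,0,50,0,0,0.722,0,0.001,0,50,0,0,0.722,0,0.001,0,50,0,0,0.722,0,0.001,0,50,0,0,0.722,0,0.001,0,50,0,0,0.722,0,0.001,0,50,0,0,0.722,0,0.001,0,50,0,0,0.722,0,0.001,0,50]'

```text
clock: 20.3
position: [0.5632, 0.0878, 0.3005]
ee_rot: [-0.951, 2.994, -0.0]
force: [-0.2, 0.4, 0.4]
width: 0.545
gripper_force: 0.0
```

```bash
python3 -c "
from h import *
s=sensors.observe();print(s['position'],s['ee_rot'],np.round(s['joints'],2),s['force'],s['width'])"
```

```text
[0.56321841 0.08778988 0.30047227] [-9.51495623e-01  2.99374463e+00 -3.25794195e-04] [ 0.48  0.52 -1.1   1.57  0.47  1.34  1.51] [-0.18625221  0.38886579  0.44327104] 0.545185872078533
```

Call:
arm_command --deltas '[0,0,0.5,-0.001,0,0,50,0,0,0.5,-0.001,0,0,50,0,0,0.5,-0.001,0,0,50,0,0,0.5,-0.001,0,0,50,0,0,0.5,-0.001,0,0,50,0,0,0.5,-0.001,0,0,50,0,0,0.5,-0.001,0,-0.05,50,0,0,0.5,-0.001,0,-0.09,50,0,0,0.5,-0.001,0,-0.11,50,0,0,0.5,-0.001,0,-0.118,50,0,0,0.5,-0.001,0,-0.118,50,0,0,0.5,-0.001,0,-0.118,50]'

```text
clock: 21.5
position: [0.5634, 0.0877, 0.1836]
ee_rot: [-2.02, 2.404, -0.001]
force: [0.9, -0.2, 0.4]
width: 0.546
gripper_force: 0.0
```

Call:
arm_command --deltas '[0,0,0,0,0,0,10,0,0,0,0,0,0,10,0,0,0,0,0,0,10,0,0,0,0,0,0,10,0,0,0,0,0,0,10,0,0,0,0,0,0,10,0,0,0,0,0,0,10]' --force 30

```text
clock: 22.2
position: [0.5636, 0.0869, 0.1828]
ee_rot: [-2.02, 2.404, -0.001]
force: [4.2, -0.9, 4.9]
width: 0.278
gripper_force: 30.0
```

```bash
python3 -c "
from h import *
s=sensors.observe();print(s['position'],s['ee_rot'],np.round(s['joints'],2),s['force'],s['ft_torque'],s['width'])"
```

```text
[0.56357549 0.08691953 0.18275033] [-2.02002805e+00  2.40448822e+00 -1.22403361e-03] [ 0.49  0.68 -1.14  1.73  0.67  1.18  2.13] [ 4.15325962 -0.9464501   4.89976494] [-0.14637977 -0.76786568  0.00461719] 0.2778859674663989
```

Call:
arm_command --deltas '[0,0,-0.0667,0.0003,0,0,10,0,0,-0.1333,0.0007,0,0,10,0,0,-0.2,0.0007,0,0,10,0,0,-0.2667,0.0007,0,0,10,0,0,-0.3333,0.0007,0,0,10,0,0,-0.4,0.0007,0,0,10,0,0,-0.4667,0.0007,0,0,10,0,0,-0.5333,0.0007,0,0,10,0,0,-0.6,0.0007,0,0,10,0,0,-0.6667,0.0007,0,0,10,0,0,-0.7333,0.0007,0,0,10,0,0,-0.8,0.0007,0,0,10,0,0,-0.8667,0.0007,0,0,10,0,0,-0.9333,0.0007,0,0,10,0,0,-1,0.0007,0,0,10,0,0,-1,0.0007,0,0,10]'

```text
clock: 23.8
position: [0.5632, 0.0879, 0.1827]
ee_rot: [-0.276, -3.129, -0.001]
force: [-0.7, 0.9, 7.0]
width: 0.275
gripper_force: 30.0
```

```bash
python3 -c "
from h import *
s=sensors.observe();print(s['position'],s['ee_rot'],np.round(s['joints'],2),s['force'],s['ft_torque'],s['width'])"
```

```text
[0.56319438 0.08788659 0.18270002] [-2.76007144e-01 -3.12938627e+00 -1.11597519e-03] [ 0.28  0.52 -0.76  1.74  0.41  1.04  0.78] [-0.69340197  0.85273966  7.01706967] [ 0.24222159  0.00854027 -0.04150639] 0.27506014530198303
```

Call:
arm_command --deltas '[0,0,-0.0667,0,0,0,10,0,0,-0.1333,0,0,0,10,0,0,-0.2,0,0,0,10,0,0,-0.2667,0,0,0,10,0,0,-0.3333,0,0,0,10,0,0,-0.4,0,0,0,10,0,0,-0.4667,0,0,0,10,0,0,-0.5333,0,0,0,10,0,0,-0.6,0,0,0,10,0,0,-0.6667,0,0,0,10,0,0,-0.7333,0,0,0,10,0,0,-0.8,0,0,0,10,0,0,-0.8667,0,0,0,10,0,0,-0.9333,0,0,0,10,0,0,-1,0,0,0,10,0,0,-1,0,0,0,10]'

```text
clock: 25.4
position: [0.5641, 0.0883, 0.1828]
ee_rot: [-2.406, -2.02, -0.004]
force: [3.0, 4.1, 4.3]
width: 0.274
gripper_force: 30.0
```

```bash
python3 -c "
from h import *
s=sensors.observe();print(s['position'],s['ee_rot'],np.round(s['joints'],2),s['force'],s['ft_torque'],s['width'])"
```

```text
[0.56406788 0.08828979 0.18275074] [-2.4056701  -2.02031451 -0.00351578] [ 0.03  0.44 -0.38  1.76  0.19  0.97 -0.6 ] [3.0139252  4.09072955 4.30723354] [ 0.67261617 -0.78624901  0.06541092] 0.27408679706255645
```

Call:
arm_command --deltas '[0,0,-0.0667,0,0,0,10,0,0,-0.1333,0,0,0,10,0,0,-0.2,0,0,0,10,0,0,-0.2667,0,0,0,10,0,0,-0.3333,0,0,0,10,0,0,-0.4,0,0,0,10,0,0,-0.4667,0,0,0,10,0,0,-0.5333,0,0,0,10,0,0,-0.6,0,0,0,10,0,0,-0.6667,0,0,0,10,0,0,-0.7333,0,0,0,10,0,0,-0.7778,0,0,0,10,0,0,-0.7778,0,0,0,10]'

```text
clock: 26.7
position: [0.5646, 0.0876, 0.1828]
ee_rot: [-3.129, -0.279, -0.004]
force: [4.2, 1.0, 3.4]
width: 0.277
gripper_force: 30.0
```

```bash
python3 -c "
from h import *
s=sensors.observe();print(s['position'],s['ee_rot'],np.round(s['joints'],2),s['force'],s['ft_torque'],s['width'])"
```

```text
[0.5645719  0.08760625 0.18275444] [-3.12853117 -0.27885096 -0.00365947] [-0.18  0.41 -0.1   1.78  0.05  0.95 -1.68] [4.23504303 0.9747879  3.36251685] [ 0.39123682 -1.08755599 -0.02231844] 0.2773583071868386
```

Call:
arm_command --deltas '[0,0,0,0,0,0,50,0,0,0,0,0,0,50,0,0,0,0,0,0,50,0,0,0,0,0,0,50,0,0,0,0,0,0.04,50,0,0,0,0,0,0.08,50,0,0,0,0,0,0.12,50,0,0,0,-0.05,-0.03,0.15,50,0,0,0,-0.1,-0.06,0.15,50,0,0,0,-0.13,-0.1,0.15,50,0,0,0,-0.13,-0.15,0.15,50,0,0,0,-0.13,-0.2,0.15,50,0,0,0,-0.13,-0.2,0.15,50]'

```text
clock: 28.0
position: [0.4319, -0.1182, 0.3326]
ee_rot: [3.128, 0.267, 0.0]
force: [-0.4, 0.5, -0.1]
width: 0.547
gripper_force: 0.0
```

```bash
python3 - <<'E'
from h import *
s=sensors.observe(); print(s['position'],s['clock'],s['force'],s['width'])
t=optics.get_image('top'); q=optics.get_image('scene'); cv2.imwrite('pics/t6.png',t); cv2.imwrite('pics/s6.png',q)
o=cv2.imread('pics/s4.png')
r=lambda i:cv2.resize(i,(300,430),interpolation=cv2.INTER_CUBIC)
cv2.imwrite('pics/m6.png',np.hstack([cv2.resize(t[150:240,180:260],(400,430),interpolation=cv2.INTER_CUBIC),cv2.resize(q[170:270,190:270],(400,430),interpolation=cv2.INTER_CUBIC)]))
E
```

```text
[ 0.43185436 -0.11818667  0.33256564] 28.0 [-0.42067084  0.45911982 -0.14329351] 0.5473594458773094
```

View pics/m6.png

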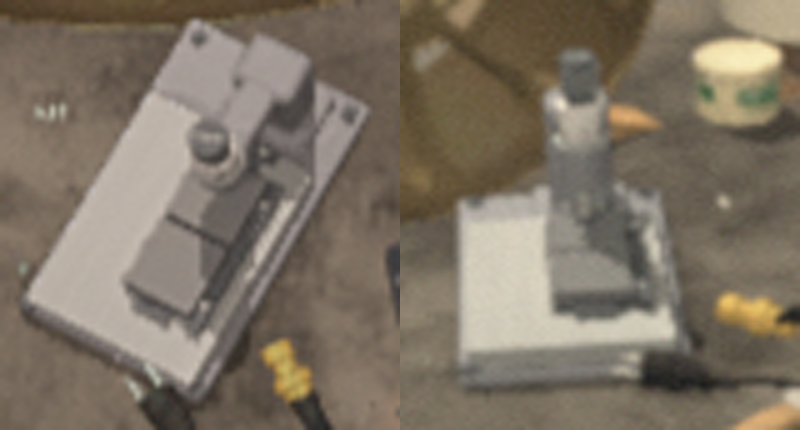

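The spindle foot rests on the lining at (585,205). The pad is unmoved in the seat, and the knob has turned 4.36 rad, where contact plus slip needs at most 3.44. The robot is clear, so I'm handing in.

```bash
python3 -c "
from cell import arm
print(arm.sign_off())"
```

```text
the job is handed in; nothing more can be done
None
```

The large pad is clamped in the gauge, lining up and snug against fence and stop, with the knob turned 250° clockwise, at least 50° past spindle contact; nothing else was deliberately moved, and the job was handed in at 28 s. Seating rests on the push forces and on pictures good to about 2 mm; the ratchet slip is inferred from the turn angle, not seen directly.

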